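# Press the push cap onto the tube rotator's spindle

## Robot

A 6-joint arm with a two-finger parallel gripper is mounted at the origin on the work surface. World frame = base frame: x ahead of the robot, y to its left, z up, the work surface at z = 0. Lengths are in m, angles in degrees, forces in N, time in s.
With the tool pointing down it reaches from about 0.35 to 0.975 m from the base axis. Payload 17.4 kg.
Tool frame: the origin (TCP) lies midway between the tips of the shut fingers; the grasp point (between the pads) lies 19 mm behind it; x points along the fingers, y is the direction in which the jaws open and shut, and the axes are right-handed (so a half turn about x gives the same grasp; the last joint's range is limited). The gripper opens to 85 mm and grips with 20 to 120 N. Pads are 22 mm wide; open, the fingers measure 114 mm over their backs; the gripper's body (76 mm by 85 mm) begins 54 mm behind the grasp point. The pads swing forward as they close: fully open they stand 13 mm farther back than shut.
Start: joints at [62.464, 6.646, 82.598, -0, 90.757, -2.166], TCP at [0.289, 0.61, 0.231] pointing down, gripper open.
Joint ranges: [-162.19, 162.19], [-47.58, 125.68], [4.15, 143.07], [-65.23, 245.23], [0.69, 171.88], [-170.13, 170.13]. Speed limits (degrees/s): [108.29, 108.29, 127.2, 180, 180, 180].

## Interface

Orientations are given as a 3x3 rotation matrix whose columns are the frame's x, y, z axes.
In Python, from bench import * gives the robot as it stands.
- The arm moves only by the tool move_arm, never from a script. Its argument "steps" is a list of rows, each a list of 3 entries, a list of its own where there are three numbers: the shift along the world's x, y, z in mm, then the turn, a rotation vector about the world's x, y, z in degrees, then the finger opening in mm, from 0 to 85.4. In form: [[[tx, ty, tz], [rx, ry, rz], fingers], ...]. A call has 1 to 10 rows; each row shifts and turns the commanded pose from where the row before left it; what a row does not reach is not made up. A row lasts 1/8 s, in which the tool goes at most 62.5 mm and 10.7 degrees, less where a joint would pass 70% of its speed; a pose out of reach is approached as far as the arm can. A call with a gripper value outside its range is refused whole. The fingers move at their own pace and stop on an object; "squeeze" is the grip in N (left out, the last holds). Time passes only in rows, so rows that do not move let the fingers close. It gives the time, the measured TCP pose, the force and the opening at its end, in the units of the state.
- sense(): the state, without advancing time (a new reading comes with each control period).
- grab_frame(name): name is "side" or "top"; returns a dict with "image" (480x640x3 uint8, blue, green, red), "camera_matrix" (3x3 intrinsics, pixels), "pose" (4x4, takes a point from camera to world coordinates). Camera axes: x right, y down, z forward; pixel columns grow to the right and rows downward; lengths in m; the calibration is good to about 2 mm. A picture is of the moment at which its call begins. There is no depth.
- finish_job(): hands the job in, once; it reports no verdict.
Trained networks look in a picture, given as the dict that the camera call returned (one of the last four; its "shot" number tells which), for a name from the list of things; names that differ only in an ending like _2 or _b are one class to them, and where a whole thing is asked for, a point or a joint stands for the part that bears it (a point fixed in the world has none). Each returns a list of dicts, best first, with "score" (0 to 1); they miss things now and then, are a little off and sometimes report something else, mostly with a low value. They report only what shows in the picture. A call takes as long as a camera call. They do not tell look-alikes from the thing itself.
- recognise(picture, label): "bbox" ([left, top, right, bottom] in pixels, round what is visible of it).
- spot_point(picture, label): "point" ([row, column] in pixels: a listed point, or the origin of a listed thing).
The state is a dict: "time_s": time; "joint_pos": joint angles; "qvel": joint speeds; "effort": joint torques, N m; "ee_pos": TCP position; "tool_rot": TCP orientation; "contact_force": force on the tool from outside, world axes, zero at the start; "wrist_torque": the same for the moment, N m; "width": finger opening in m.
Only numpy, scipy, OpenCV 4.12 (cv2) and the standard library are available. Lean on these libraries where they do the work, as an engineer would, in place of code of your own. Each camera call takes 0.05 s, during which the arm holds its last target.

## Task

Fit the flanged metal push cap onto the plain upright spindle of the tube rotator and press it straight down, firmly but without ramming it (never with more than about 50 N), until it is fully home and grips so tightly that it holds the carousel down against its spring by itself. Then let go and leave the rest of the bench as it is.

Things in the scene. Friction and masses are not known exactly. Their poses are not given: they have to be found in the camera images.
- cap_center (a point): centre (26 mm up) of the loose push cap: plain steel hat shape standing mouth down, 52 mm tall, 0.12 kg. Flange at its foot 64 mm across, up to 8 mm high; hub above 44 mm across, closed top with a 36 mm flat. Blind bore from below 21 mm across, 44 mm deep. z: its axis, up. Stands left of the rotator at one of three places, an amber jar and a timer at the others
- spindle_tip (a point): top end of the rotator's fixed upright steel spindle, on its axis, 135 mm above the bench, z up. 18 mm across, the last 8 mm tapering to 8 mm. The cap goes on loosely for about 13 mm and can stand there unheld, its centre about 13 mm above the tip; then its teeth must be forced on: 8 to 14 N to start the bite, 7 to 10 N to slide on. They hold at least 6 N wherever it is left
- carousel (a joint): how far the carousel is pressed down on its spring (m): 0 free, 0.006 at its rubber stop; the spring pushes back 2 N at first, 5 N at the stop. Free, its top face lies 20 to 36 mm below the spindle tip: differs each time and is not given, so the end must be felt: the cap's flange lands on it, pushes it down 6 mm, then resistance climbs steeply (20 N/mm) past 20 N
- rotator: the bench tube rotator, fixed: white housing 170 x 150 mm, 62 mm tall; origin on the spindle axis at bench level; x to its rear, z up. Round the spindle lies its carousel: a grey disc 150 mm across, 12 mm thick, with white tube lids 6 mm high standing on it 58 mm from the axis
- jar: bystander: amber jar, 52 mm across, 62 mm tall, origin at the centre of its underside
- timer: bystander: flat white timer 50 x 60 x 22 mm, origin at the centre of its underside
- beaker: bystander: glass beaker 60 mm across, 75 mm tall, origin at the centre of its underside
- reagent: bystander: glass bottle 70 mm across, 150 mm tall, origin at the centre of its underside
- marker: bystander: marker pen 130 mm long, 12 mm thick, lying; origin at the centre of its underside
There are look-alikes about, which are no part of the job. What is shaped like the part that bears cap_center but blue or pink is not meant.

How it is judged (in metres and radians):
On the way, in this order (a step that is already met when the one before it is completed fails the run):
1. the cap is over the spindle, upright, its mouth below the spindle's tip (horizontal distance between cap_center and spindle_tip below 0.004 m and z of cap_center in the frame of spindle_tip below 0.024 m and angle between cap_center's own z axis and vertical below 0.2 rad), for 0.1 s.
2. the cap is pressed down until the carousel is pushed onto its stop (value of joint carousel above 0.0045 m), for 0.1 s.
At the end, for the whole second after the job is handed in: The cap sits upright (within 0.08 rad) and centred on the spindle (within 3 mm) and, with nobody touching it, holds the carousel pressed down at least 4 of its 6 mm, at rest; its centre is no more than 3 mm above the spindle tip (horizontal distance between cap_center and spindle_tip below 0.003 m and z of cap_center in the frame of spindle_tip below 0.003 m and angle between cap_center's own z axis and vertical below 0.08 rad and value of joint carousel above 0.004 m and velocity of joint carousel below 0.002 m/s).
It fails at once if the cap is rammed on (pressed with some 55 to 60 N, which with the squeeze of its teeth makes 70 N) (contact force between cap and rotator above 70 N).
It fails at once if a bystander is knocked over or pushed more than 30 mm (distance of any of jar, timer, beaker, reagent, marker from where it was at the start of the episode above 0.03 m).
It also fails if it takes over 51 s, if anything falls off the work surface, if the arm or the gripper's body presses on something with over 40 N, if the wrist force passes 120 N, or if a joint passes its speed limit or range.

## Working session

There is one attempt and no reset: what is moved stays moved. The work goes in short steps, Python scripts to look and compute and a tool call to move; the robot and the scene stay as the last step left them, time stands still between calls to the robot, and variables do not carry over. Pictures are saved under pics/ and viewed, and the job is handed in when it is done.

Besides the shell and the picture viewer there is one more tool, called after ">>>" by a JSON object that holds its "fn" and its "kwargs", one argument or row to a line. move_arm: Moves the arm, as the interface text tells. Its arguments: {"type":"object","properties":{"steps":{"type":"array","items":{"type":"array"}},"squeeze":{"type":"number"}},"required":["steps"]}

```bash
mkdir -p pics
cat > h.py <<'E'
from bench import *
import numpy as np, cv2
def ray(f,row,col):
    K=np.array(f["camera_matrix"]);P=np.array(f["pose"])
    d=P[:3,:3]@np.linalg.solve(K,[col,row,1.]);return P[:3,3],d
def atz(f,row,col,z):
    o,d=ray(f,row,col);return o+d*(z-o[2])/d[2]
def proj(f,p):
    K=np.array(f["camera_matrix"]);P=np.array(f["pose"])
    q=K@(P[:3,:3].T@(np.array(p)-P[:3,3]));return q[:2]/q[2]
def tri(fa,a,fb,b):
    (o1,d1),(o2,d2)=ray(fa,*a),ray(fb,*b)
    d1/=np.linalg.norm(d1);d2/=np.linalg.norm(d2)
    t=np.linalg.lstsq(np.c_[d1,-d2],o2-o1,rcond=None)[0]
    x,y=o1+d1*t[0],o2+d2*t[1];return (x+y)/2,np.linalg.norm(x-y)
E
python3 - <<'E'
from h import *
s=sense();print(s)
for n in("side","top"):
    f=grab_frame(n);cv2.imwrite(f"pics/{n}0.png",f["image"]);print(n,np.round(f["pose"],3).tolist())
    for l in("cap_center","spindle_tip"):
        print(l,[(np.round(r["point"]).tolist(),round(r["score"],2)) for r in spot_point(f,l)])
    for l in ("cap_center","rotator","jar","timer","beaker","reagent","marker"):
        print(l,[(np.round(r["bbox"]).tolist(),round(r["score"],2)) for r in recognise(f,l)])
E
```

```text
{'time_s': 0.0, 'joint_pos': array([ 6.24660358e+01,  6.67378436e+00,  8.26390807e+01, -7.45342336e-04,
        9.07574071e+01, -2.16392194e+00]), 'qvel': array([ 0.11001396, -0.07452299,  0.06121691,  0.06833534,  0.04586831,
       -0.05797494]), 'effort': array([ 1.74714049e-03, -7.31995654e+01, -6.32476473e+01,  6.48365994e-05,
        6.41293256e-03, -4.79978638e-06]), 'ee_pos': array([0.28910355, 0.60971379, 0.23053005]), 'tool_rot': array([[-5.55436114e-04,  4.28462563e-01,  9.03559364e-01],
       [-1.09357848e-03,  9.03558702e-01, -4.28462922e-01],
       [-9.99999248e-01, -1.22609686e-03, -3.33116946e-05]]), 'contact_force': array([0.09110257, 0.04088868, 0.27776882]), 'wrist_torque': array([ 0.02336625, -0.02098083, -0.01560152]), 'width': 0.08509248826872762}
side [[0.783, -0.338, 0.522, 0.049], [-0.621, -0.392, 0.678, -0.682], [-0.024, -0.856, -0.517, 0.586], [0.0, 0.0, 0.0, 1.0]]
cap_center [([236.0, 209.0], 0.91), ([205.0, 276.0], 0.89), ([211.0, 243.0], 0.78)]
spindle_tip [([228.0, 355.0], 0.77), ([250.0, 251.0], 0.67)]
cap_center [([199.0, 226.0, 226.0, 254.0], 0.96)
[... 444 characters left out ...]
008, -0.031], [-0.009, -0.138, -0.99, 1.337], [0.0, 0.0, 0.0, 1.0]]
cap_center [([180.0, 180.0], 0.63), ([285.0, 206.0], 0.58), ([256.0, 253.0], 0.27)]
spindle_tip [([199.0, 361.0], 0.58)]
cap_center [([172.0, 172.0, 200.0, 196.0], 0.85), ([161.0, 216.0, 194.0, 241.0], 0.7), ([196.0, 273.0, 222.0, 301.0], 0.64)]
rotator [([312.0, 162.0, 400.0, 255.0], 0.6)]
jar [([226.0, 178.0, 248.0, 204.0], 0.68)]
timer [([491.0, 177.0, 533.0, 214.0], 0.71), ([236.0, 240.0, 260.0, 270.0], 0.66)]
beaker [([161.0, 215.0, 193.0, 242.0], 0.62), ([464.0, 278.0, 495.0, 304.0], 0.59), ([130.0, 259.0, 174.0, 301.0], 0.45)]
reagent [([490.0, 177.0, 534.0, 216.0], 0.79)]
marker [([131.0, 260.0, 173.0, 301.0], 0.53)]
```

View pics/side0.png

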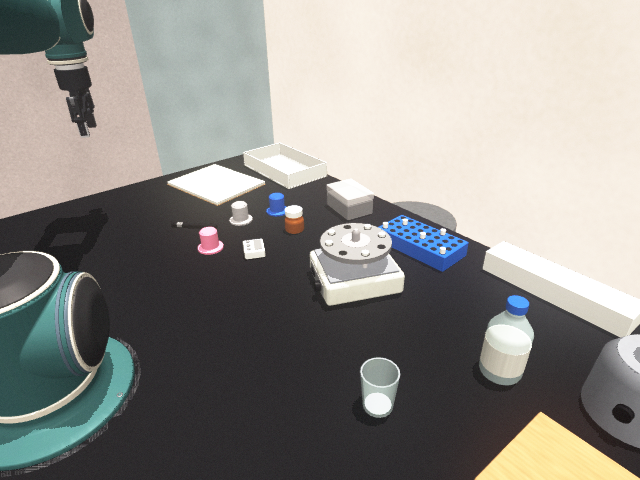

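View pics/top0.png

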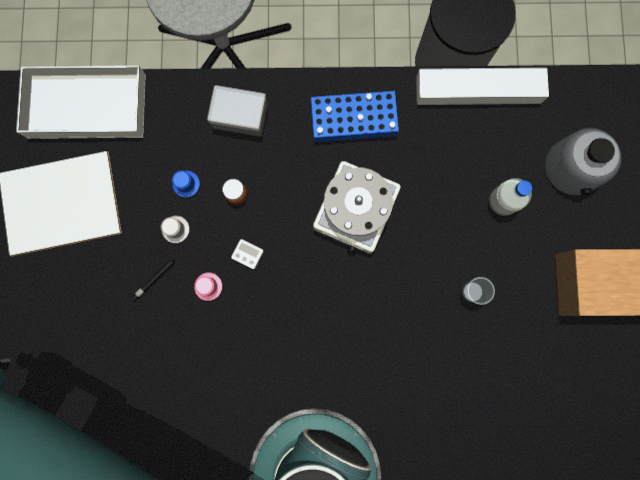

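Run:
```python
import cv2,numpy as np
a=cv2.imread("pics/side0.png")[170:320,150:420];a=cv2.resize(a,None,fx=2.9,fy=2.9,interpolation=3)[:430,:790]
cv2.imwrite("pics/sc.png",a)
b=cv2.imread("pics/top0.png")[140:320,120:420];cv2.imwrite("pics/tc.png",cv2.resize(b,None,fx=2.66,fy=2.66,interpolation=3))
```

```text
(no output)
```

View pics/sc.png

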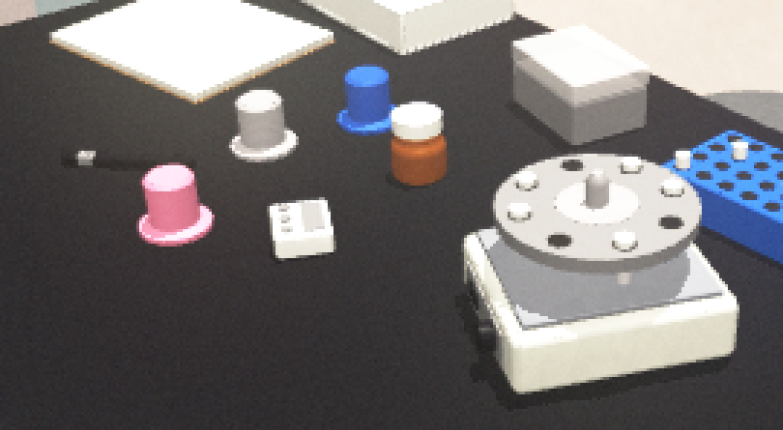

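View pics/tc.png

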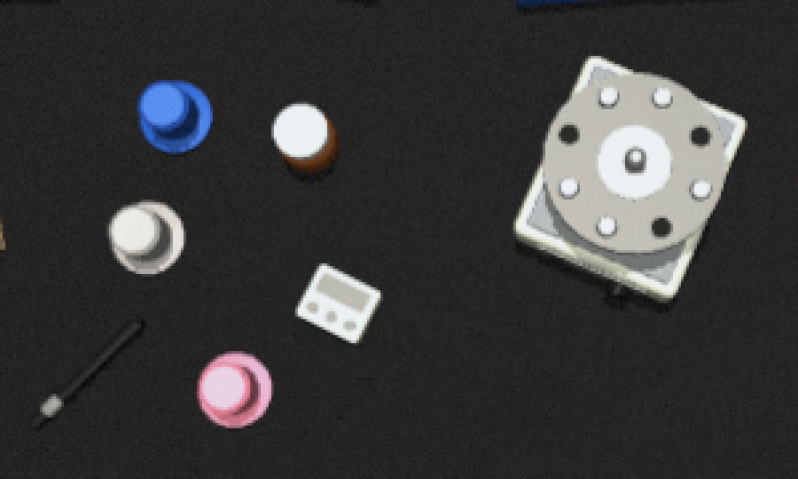

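Candidates with the cap's shape:
- steel: side (col 240, row 212), top (175, 229)
- blue: side (276, 204), top (185, 183)
- pink: side (209, 240), top (208, 286)

The description (plain steel) picks the first. The close crop confirms it is grey, with a flange at the foot. The jar and the timer are its right-hand neighbours, and the marker lies below left of it.

```bash
cat > fit.py <<'E'
from h import *
from scipy.optimize import minimize
def circ(c,z,r,n=48):
    a=np.linspace(0,2*np.pi,n);return [np.array([c[0]+r*np.cos(t),c[1]+r*np.sin(t),z]) for t in a]
def model(f,segs,S=8,off=(0,0),shape=(60,60)):
    m=np.zeros((shape[1]*S,shape[0]*S),np.uint8)
    for s in segs:
        p=np.array([(proj(f,q)-off+0.5)*S for q in s]).astype(np.float32)
        cv2.fillConvexPoly(m,cv2.convexHull(p.astype(np.int32)),255)
    return cv2.resize(m,shape,interpolation=cv2.INTER_AREA)/255.
def capsegs(x,y,z0=0):
    c=(x,y);return [circ(c,z0,.032)+circ(c,z0+.006,.032)+circ(c,z0+.008,.030),circ(c,z0+.008,.022)+circ(c,z0+.048,.022)+circ(c,z0+.052,.018)]
def fitmask(frames,masks,offs,fn,x0,shape=(60,60)):
    def cost(p): return sum(np.abs(model(f,fn(*p),off=o,shape=shape)-m).sum() for f,m,o in zip(frames,masks,offs))
    r=minimize(cost,x0,method="Nelder-Mead",options=dict(initial_simplex=[x0,np.add(x0,[.006,0]),np.add(x0,[0,.006])],xatol=1e-4,fatol=.05));return r.x,r.fun
E
python3 - <<'E'
from fit import *
fs=[grab_frame("side"),grab_frame("top")]
offs=[(212,190),(145,200)]
ms=[];
for i,(f,o) in enumerate(zip(fs,offs)):
    g=f["image"][o[1]:o[1]+60,o[0]:o[0]+60].astype(float)
    sat=g.max(2)-g.min(2);m=((g.min(2)>55)&(sat<60)).astype(np.uint8)
    n,l,st,c=cv2.connectedComponentsWithStats(m)
    k=1+np.argmax(st[1:,4]);m=(l==k).astype(np.uint8)
    if i==1: m=cv2.morphologyEx(m,cv2.MORPH_CLOSE,np.ones((3,3)))
    cnt=cv2.findContours(m,0,1)[0];cv2.drawContours(m,cnt,-1,1,-1);print(st[k]);ms.append(m.astype(float))
c=tri(fs[0],(212,240),fs[1],(229,174));print("tri",c)
x0=c[0][:2]
for sel in([0],[1],[0,1]): print(sel,fitmask([fs[i] for i in sel],[ms[i] for i in sel],[offs[i] for i in sel],capsegs,x0), )
x,_=fitmask(fs,ms,offs,capsegs,x0)
out=[]
for f,o,m in zip(fs,offs,ms):
    im=cv2.resize(f["image"][o[1]:o[1]+60,o[0]:o[0]+60],None,fx=6,fy=6,interpolation=0)
    md=cv2.resize((model(f,capsegs(*x),off=o)*255).astype(np.uint8),None,fx=6,fy=6,interpolation=1)
    mm=cv2.resize((m*255).astype(np.uint8),None,fx=6,fy=6,interpolation=0)
    cv2.drawContours(im,cv2.findContours((md>127).astype(np.uint8),0,1)[0],-1,(0,255,0),1)
    cv2.drawContours(im,cv2.findContours((mm>127).astype(np.uint8),0,1)[0],-1,(0,0,255),1);out.append(im)
cv2.imwrite("pics/capfit.png",np.hstack(out))
# spindle
t=tri(fs[0],(228,355),fs[1],(199,361));print("tip tri",t)
for k,f in enumerate(fs): 
    r=[(228,355),(199,361)][k];print(atz(f,*r,.135))
a=fs[0]["image"][215:265,325:390];b=fs[1]["image"][180:220,335:385]
cv2.imwrite("pics/sp.png",np.hstack([cv2.resize(a,(400,int(50*400/65)),interpolation=0)[:300],cv2.resize(b,(375,300),interpolation=0)]))
print(sense()["time_s"])
E
```

```text
[   0    0   60   60 3344]
[ 15  15  30  29 666]
tri (array([0.55304548, 0.32019392, 0.02960368]), np.float64(0.0038032574349354787))
[0] (array([0.48653146, 0.23126253]), np.float64(2883.247058823529))
[1] (array([0.55547758, 0.32553618]), np.float64(46.01176470588236))
[0, 1] (array([0.55565654, 0.32559783]), np.float64(3014.980392156863))
tip tri (array([ 0.59538827, -0.10298898,  0.14228482]), np.float64(0.0010169591359140168))
[ 0.60383329 -0.09331529  0.135     ]
[ 0.59722104 -0.10373864  0.135     ]
1.1
```

View pics/capfit.png

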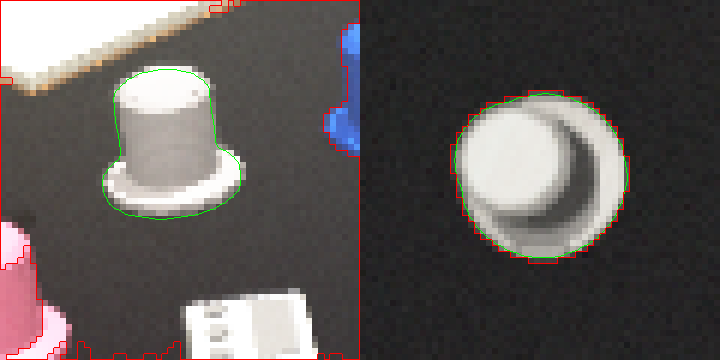

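View pics/sp.png

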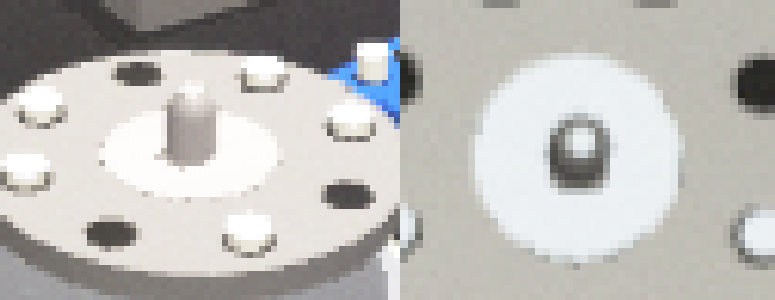

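The steel cap is confirmed. The green model outline matches the cap in the top view, and in the side view it sits within about half a pixel. The spindle tip shows at roughly side (355.5, 229) and top (358.5, 198.5). I'll refine both.

Run:
```python
from fit import *
fs=[grab_frame("side"),grab_frame("top")]
f=fs[0];o=(222,193);g=f["image"][o[1]:o[1]+40,o[0]:o[0]+40].astype(float)
m=(g.min(2)>105).astype(np.uint8);n,l,st,c=cv2.connectedComponentsWithStats(m);k=l[19,18];m=(l==k).astype(float);print(st[k])
def off(p): return fitmask([f],[m],[o],capsegs,p,shape=(40,40))
print("side cap",off([.5555,.3255]))
# spindle top view: dark pixels within hub
f=fs[1];o=(346,187);g=f["image"][o[1]:o[1]+26,o[0]:o[0]+26].min(2).astype(float)
print(g[4:22,4:22].astype(int))
print(tri(fs[0],(229,355.5),f,(198.5,358.5)),atz(f,198.5,358.5,.135),atz(fs[0],229,355.5,.135))
for p in [(.599,-.1,.135)]: print([proj(q,p) for q in fs])
# spindle fit: union dark, bright tip filled
best=[]
m=(g<205).astype(np.uint8);m[:3]=0;m[-3:]=0;m[:,:3]=0;m[:,-3:]=0
cnt=cv2.findContours(m,0,1)[0];cv2.drawContours(m,cnt,-1,1,-1);print(m)
for h in (.020,.024,.028,.032,.036):
    def seg(x,y): c=(x,y);return [circ(c,.135,.004)+circ(c,.127,.009)+circ(c,.135-h,.009)]
    print(h,fitmask([f],[m.astype(float)],[o],seg,[.598,-.1],shape=(26,26)))
# hub of disc centre
b=(f["image"][170:230,325:395].min(2)>215).astype(np.uint8)
n,l,st,c=cv2.connectedComponentsWithStats(b)
for i in range(1,n):
    if st[i,4]>200: print(st[i],c[i]+[325,170])
```

```text
[  7   8  24  25 430]
side cap (array([0.55838487, 0.32859286]), np.float64(24.61176470588235))
[[237 236 237 237 236 236 237 237 236 237 236 237 236 236 237 236 236 233]
 [237 237 236 237 236 235 235 235 235 237 236 236 235 235 236 236 236 236]
 [237 236 236 236 237 235 236 237 236 236 235 238 236 235 237 236 236 236]
 [237 236 237 236 237 237 237 235 226 229 235 236 236 236 236 236 236 236]
 [236 237 237 237 236 235 227 206 174 181 209 223 237 235 236 237 236 236]
 [236 236 236 236 234 219 167 132 152 160 131 168 225 236 236 236 235 236]
 [236 236 237 237 229 164 107 161 220 224 190 123 172 237 236 236 236 237]
 [236 236 236 235 225 109 125 194 236 236 226 125 141 231 236 237 236 236]
 [236 237 236 234 212  83 122 187 231 234 212 126 129 216 236 237 236 235]
 [236 237 237 232 185  77  98 137 194 207 159 106 135 223 236 236 236 236]
 [236 238 236 233 204  72  89 100 107 109  97  92 145 236 237 236 236 236]
 [235 235 237 236 223  85  75  82  90  89  82  86 154 236 236 236 237 235]
 [236 236 235 235 227 122  84  73  72  73  75 103 174 236 235 236 235 236]
 [236 237 237 235 230 188 121
[... 1727 characters left out ...]
 0 0 0 0]
 [0 0 0 0 0 0 0 0 0 0 0 0 0 0 0 0 0 0 0 0 0 0 0 0 0 0]
 [0 0 0 0 0 0 0 0 0 0 0 0 0 0 0 0 0 0 0 0 0 0 0 0 0 0]
 [0 0 0 0 0 0 0 0 0 0 0 0 0 0 0 0 0 0 0 0 0 0 0 0 0 0]
 [0 0 0 0 0 0 0 0 0 0 0 0 0 0 0 0 0 0 0 0 0 0 0 0 0 0]
 [0 0 0 0 0 0 0 0 0 0 0 0 0 0 0 0 0 0 0 0 0 0 0 0 0 0]]
0.02 (array([ 0.59706179, -0.09872329]), np.float64(16.00392156862745))
0.024 (array([ 0.59753143, -0.09892344]), np.float64(13.333333333333332))
0.028 (array([ 0.59770303, -0.09891933]), np.float64(11.454901960784314))
0.032 (array([ 0.59811146, -0.09901223]), np.float64(9.91764705882353))
0.036 (array([ 0.59865156, -0.09918666]), np.float64(9.349019607843136))
[ 20  17  27  28 507] [358.03550296 200.48323471]
```

Both cameras agree on the offset from cap to spindle: (43, -424.5) mm. They differ by about 3 mm in absolute position, which is calibration. I'll reach for the cap at about (0.557, 0.327).

>>> {"fn": "move_arm", "kwargs": {
  "steps": [
    [[38,-40,0],[0,0,0],85],
    [[38,-40,0],[0,0,0],85],
    [[38,-40,0],[0,0,0],85],
    [[38,-41,0],[0,0,0],85],
    [[38,-41,0],[0,0,0],85],
    [[38,-41,0],[0,0,0],85],
    [[40,-40,0],[0,0,0],85],
    [[0,0,-40],[0,0,0],85],
    [[0,0,-30],[0,0,0],85],
    [[0,0,0],[0,0,0],85]
  ],
  "squeeze": 40
}}

```text
time_s: 2.45
ee_pos: [0.5565, 0.3263, 0.1591]
tool_rot: [[-0.003, 0.429, 0.903], [-0.002, 0.903, -0.429], [-1.0, -0.003, -0.002]]
contact_force: [-0.0, -0.9, -0.1]
width: 0.0851
```

Run:
```python
from h import *
out=[]
for n,r in(("side",(120,170)),("top",(150,110))):
    f=grab_frame(n);s=sense()
    x,y=r;out.append(cv2.resize(f["image"][x:x+130,y:y+130],(390,390),interpolation=2))
    print(proj(f,s["ee_pos"]))
print(s["ee_pos"])
cv2.imwrite("pics/ab.png",np.hstack(out))
```

```text
[233.68498964 166.20193772]
[154.19363763 217.14255267]
[0.55743063 0.32715038 0.16254606]
```

View pics/ab.png

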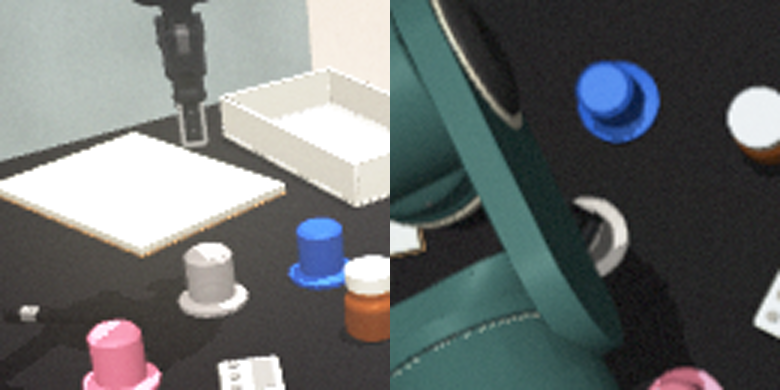

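The gripper hangs above the steel cap: side-view fingers are at about (234, 165), with the cap below at (240, 212). The arm hides the cap in the top view. I'll descend now.

>>> {"fn": "move_arm", "kwargs": {
  "steps": [
    [[0,0,-40],[0,0,0],85],
    [[0,0,-40],[0,0,0],85],
    [[0,0,-35],[0,0,0],85],
    [[0,0,-25],[0,0,0],85],
    [[0,0,-10],[0,0,0],85],
    [[0,0,0],[0,0,0],85],
    [[0,0,0],[0,0,0],85]
  ]
}}

```text
time_s: 3.42
ee_pos: [0.558, 0.3274, 0.0131]
tool_rot: [[0.002, 0.428, 0.904], [0.001, 0.904, -0.428], [-1.0, 0.002, 0.001]]
contact_force: [0.2, 0.1, -0.1]
width: 0.0851
```

Run:
```python
from h import *
f=grab_frame("side");s=sense();print(s["ee_pos"],s["contact_force"])
cv2.imwrite("pics/ac.png",cv2.resize(f["image"][150:270,170:300],None,fx=5,fy=5,interpolation=2))
```

```text
[0.55788894 0.32731849 0.01290308] [-1.10858551 -0.03083343  0.31747665]
```

View pics/ac.png

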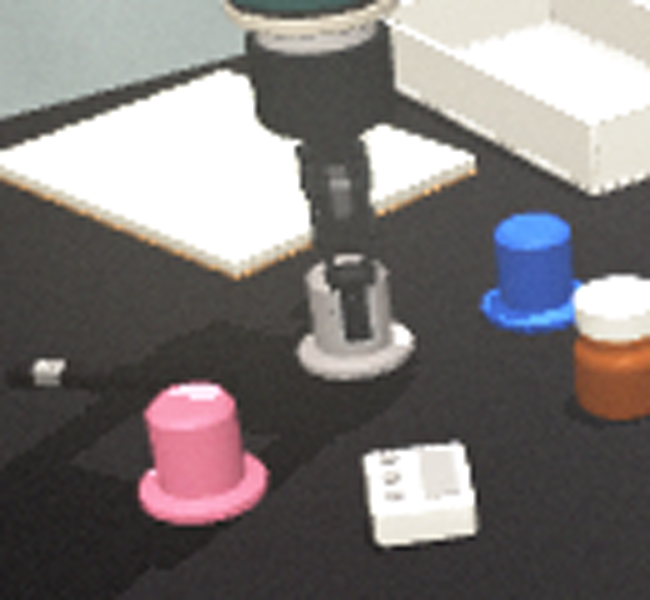

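The steel cap stands between the open fingers, with the near finger at crop (355, 305) over its hub. Next I'll close.

>>> {"fn": "move_arm", "kwargs": {
  "steps": [
    [[0,0,0],[0,0,0],35],
    [[0,0,0],[0,0,0],35],
    [[0,0,0],[0,0,0],35],
    [[0,0,0],[0,0,0],35],
    [[0,0,0],[0,0,0],35],
    [[0,0,0],[0,0,0],35]
  ],
  "squeeze": 40
}}

```text
time_s: 4.22
ee_pos: [0.5574, 0.327, 0.0118]
tool_rot: [[0.001, 0.428, 0.904], [0.0, 0.904, -0.428], [-1.0, 0.0, 0.0]]
contact_force: [-1.3, 0.5, 6.1]
width: 0.0438
```

Run:
```python
from fit import *
f=grab_frame("side");s=sense();print(s["ee_pos"],s["contact_force"],s["width"])
im=f["image"]
for p in capsegs(.5575,.3275): pass
cv2.imwrite("pics/ad.png",cv2.resize(im[180:240,210:270],None,fx=8,fy=8,interpolation=2))
np.save("side_grasp.npy",im)
# bias fit using lower part: shift model in image
o=(222,193)
g=im[o[1]:o[1]+40,o[0]:o[0]+40].astype(float)
m=(g.min(2)>95).astype(float)
# flange only rows (lower part)
def cost(p):
    d=np.abs(model(f,capsegs(*p),off=o,shape=(40,40))-m);return d[20:].sum()
from scipy.optimize import minimize
x0=[.558,.328];r=minimize(cost,x0,method="Nelder-Mead",options=dict(initial_simplex=[x0,[.564,.328],[.558,.334]]));print(r.x,r.fun)
```

```text
[0.55743771 0.32697739 0.01178337] [-0.50302394 -0.75475955  5.01741369] 0.04335839990225419
[0.56014358 0.33220202] 39.98039215686274
```

View pics/ad.png

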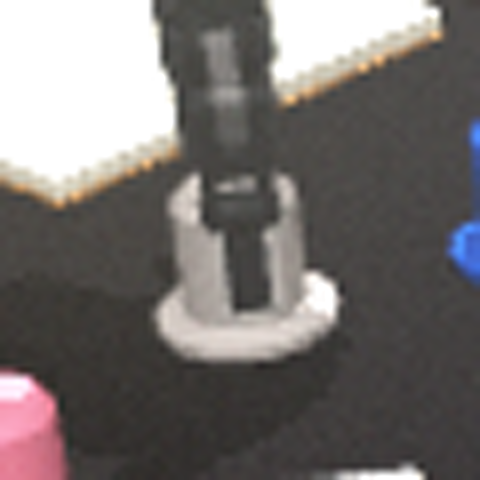

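Gripped at 43.4 mm (the hub is 44). Next I'll lift and carry it over the spindle.

>>> {"fn": "move_arm", "kwargs": {
  "steps": [
    [[0,0,15],[0,0,0],35],
    [[0,0,40],[0,0,0],35],
    [[0,0,50],[0,0,0],35],
    [[0,0,50],[0,0,0],35],
    [[0,0,33],[0,0,0],35],
    [[0,0,0],[0,0,0],35]
  ]
}}

```text
time_s: 5.03
ee_pos: [0.5579, 0.3273, 0.2032]
tool_rot: [[0.004, 0.428, 0.904], [0.002, 0.904, -0.428], [-1.0, 0.004, 0.003]]
contact_force: [0.4, 0.3, -1.1]
width: 0.0432
```

>>> {"fn": "move_arm", "kwargs": {
  "steps": [
    [[4,-30,0],[0,0,0],35],
    [[5,-50,0],[0,0,0],35],
    [[5,-55,0],[0,0,0],35],
    [[6,-55,0],[0,0,0],35],
    [[6,-55,0],[0,0,0],35],
    [[6,-55,0],[0,0,0],35],
    [[5,-55,0],[0,0,0],35],
    [[4,-45,0],[0,0,0],35],
    [[2,-25,0],[0,0,0],35],
    [[0,0,0],[0,0,0],35]
  ]
}}

```text
time_s: 6.28
ee_pos: [0.5997, -0.0996, 0.1981]
tool_rot: [[-0.002, 0.431, 0.903], [0.0, 0.903, -0.431], [-1.0, -0.001, -0.002]]
contact_force: [-1.2, 0.2, -1.4]
width: 0.0433
```

Run:
```python
from h import *
f=grab_frame("side");g=grab_frame("top");s=sense();print(s["time_s"],s["ee_pos"],s["contact_force"],s["width"],s["tool_rot"][:,0])
cv2.imwrite("pics/ae.png",np.hstack([cv2.resize(f["image"][150:280,300:430],(390,390),interpolation=2),cv2.resize(g["image"][150:280,290:420],(390,390),interpolation=2)]))
```

```text
6.375 [ 0.59990931 -0.0978007   0.19851351] [-0.0295264   1.3398643  -1.11729821] 0.04327135531449671 [-1.14600420e-03  4.56308083e-04 -9.99999239e-01]
```

View pics/ae.png

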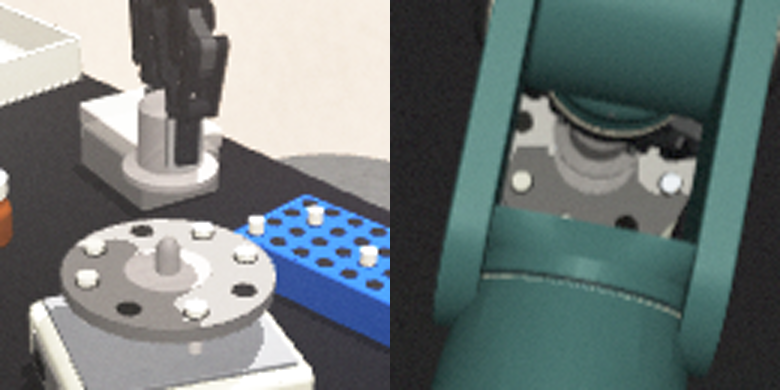

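The cap hangs upright over the spindle: its flange centre is at crop x≈170, against x≈168 for the spindle. I'll overlay the model here to check the offset.

Run:
```python
from fit import *
f=grab_frame("side");s=sense();e=s["ee_pos"];print(e)
z0=e[2]-.0122
def draw(im,o,S,segs,col):
    for sg in segs:
        p=np.array([(proj(f,q)-o+0.5)*S for q in sg]).astype(np.int32)
        cv2.polylines(im,[cv2.convexHull(p)],True,col,1)
o=np.array([325,170]);S=8
im=cv2.resize(f["image"][170:245,325:390],None,fx=S,fy=S,interpolation=2)
# bias +1.5,+1.6 mm of side camera
draw(im,o,S,capsegs(e[0]+.0012,e[1]+.0015,z0),(0,255,0))
c=(.6017-.0002,-.097)
draw(im,o,S,[circ(c,.135,.004)+circ(c,.127,.009)+circ(c,.106,.009)],(0,0,255))
cv2.imwrite("pics/af.png",im)
```

```text
[ 0.5999702  -0.09740494  0.19875588]
```

View pics/af.png

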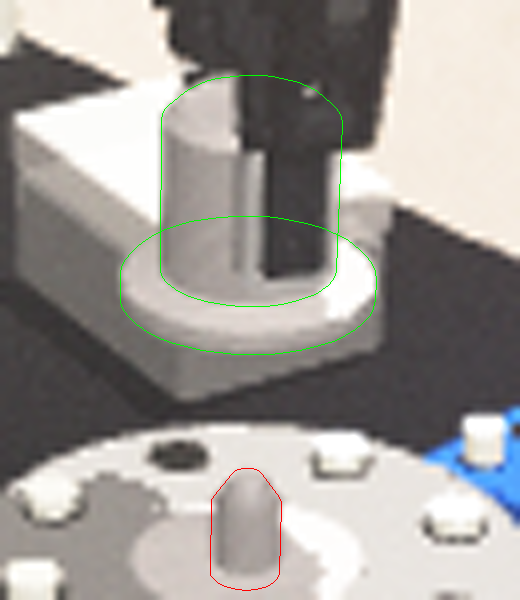

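The model outlines (cap green, spindle red) fit to about a pixel, and the axes agree within about 1 mm. I'll lower it gently now, watching the force.

>>> {"fn": "move_arm", "kwargs": {
  "steps": [
    [[0,-0.5,-20],[0,0,0],35],
    [[0,0,-15],[0,0,0],35],
    [[0,0,-9],[0,0,0],35],
    [[0,0,-4],[0,0,0],35],
    [[0,0,-3],[0,0,0],35],
    [[0,0,0],[0,0,0],35],
    [[0,0,0],[0,0,0],35]
  ]
}}

```text
time_s: 7.3
ee_pos: [0.6004, -0.0987, 0.1487]
tool_rot: [[0.001, 0.429, 0.904], [-0.0, 0.904, -0.429], [-1.0, 0.0, 0.001]]
contact_force: [0.7, -0.2, -1.6]
width: 0.0432
```

Run:
```python
from h import *
f=grab_frame("side");s=sense();print(s["time_s"],s["ee_pos"],s["contact_force"],s["width"])
cv2.imwrite("pics/ag.png",cv2.resize(f["image"][180:260,320:400],(560,560),interpolation=2))
```

```text
7.35 [ 0.60035215 -0.0986569   0.14866167] [-0.48297343  0.47407452 -0.40092169] 0.04358528938158673
```

View pics/ag.png

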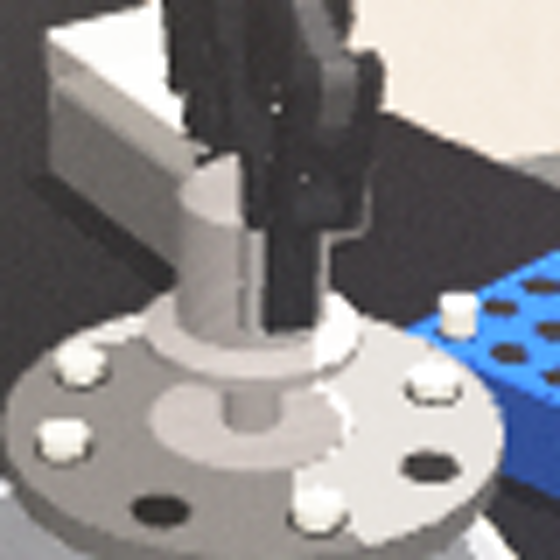

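The spindle enters under the flange on axis: spindle at crop x≈251, flange centre x≈251. I'll keep lowering in small steps.

>>> {"fn": "move_arm", "kwargs": {
  "steps": [
    [[0,0,-2],[0,0,0],35],
    [[0,0,-2],[0,0,0],35],
    [[0,0,-2],[0,0,0],35],
    [[0,0,0],[0,0,0],35]
  ]
}}

```text
time_s: 7.85
ee_pos: [0.6001, -0.0986, 0.142]
tool_rot: [[-0.0, 0.428, 0.904], [0.0, 0.904, -0.428], [-1.0, -0.0, -0.0]]
contact_force: [-0.6, 1.3, -0.2]
width: 0.0433
```

>>> {"fn": "move_arm", "kwargs": {
  "steps": [
    [[0,0,-2],[0,0,0],35],
    [[0,0,-2],[0,0,0],35],
    [[0,0,0],[0,0,0],35],
    [[0,0,0],[0,0,0],35]
  ]
}}

```text
time_s: 8.35
ee_pos: [0.6002, -0.0986, 0.1383]
tool_rot: [[0.0, 0.428, 0.904], [-0.0, 0.904, -0.428], [-1.0, -0.0, 0.0]]
contact_force: [0.0, 1.0, -1.2]
width: 0.0434
```

>>> {"fn": "move_arm", "kwargs": {
  "steps": [
    [[0,0,-2],[0,0,0],35],
    [[0,0,-1],[0,0,0],35],
    [[0,0,0],[0,0,0],35],
    [[0,0,0],[0,0,0],35]
  ]
}}

```text
time_s: 8.85
ee_pos: [0.6002, -0.0986, 0.1353]
tool_rot: [[-0.0, 0.428, 0.904], [-0.0, 0.904, -0.428], [-1.0, -0.0, 0.0]]
contact_force: [-0.2, -0.1, -1.5]
width: 0.0433
```

Run:
```python
from h import *
f=grab_frame("side");s=sense();print(s["time_s"],s["ee_pos"],s["contact_force"],s["width"])
cv2.imwrite("pics/ah.png",cv2.resize(f["image"][180:260,320:400],(560,560),interpolation=2))
```

```text
8.9 [ 0.60022043 -0.09861063  0.13532789] [-0.33145481 -0.47249576 -1.29516312] 0.04344000961688552
```

View pics/ah.png

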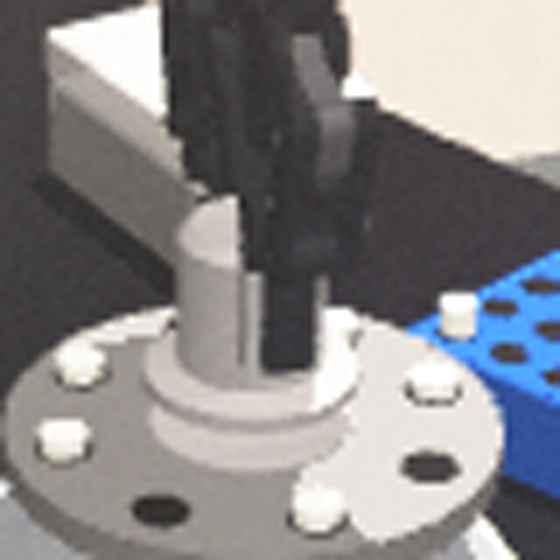

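The cap is about 12 mm on, upright and with no side load. I'll let go, rise, shut the fingers, and press on its top.

>>> {"fn": "move_arm", "kwargs": {
  "steps": [
    [[0,0,0],[0,0,0],62],
    [[0,0,0],[0,0,0],62],
    [[0,0,0],[0,0,0],62],
    [[0,0,10],[0,0,0],62],
    [[0,0,20],[0,0,0],62],
    [[0,0,35],[0,0,0],62],
    [[0,0,10],[0,0,0],62],
    [[0,0,0],[0,0,0],0],
    [[0,0,0],[0,0,0],0],
    [[0,0,0],[0,0,0],0]
  ]
}}

```text
time_s: 10.15
ee_pos: [0.5999, -0.0986, 0.2093]
tool_rot: [[-0.001, 0.428, 0.904], [0.0, 0.904, -0.428], [-1.0, -0.0, -0.001]]
contact_force: [1.2, -0.0, -0.5]
width: 0.0075
```

Run:
```python
from h import *
f=grab_frame("side");s=sense();print(s["time_s"],s["ee_pos"],s["contact_force"],s["width"])
cv2.imwrite("pics/ai.png",cv2.resize(f["image"][170:260,315:405],(560,560),interpolation=2))
```

```text
10.2 [ 0.59996992 -0.09855524  0.20938588] [-0.01513707  0.85556528 -1.37778619] 0.0007376395613205431
```

View pics/ai.png

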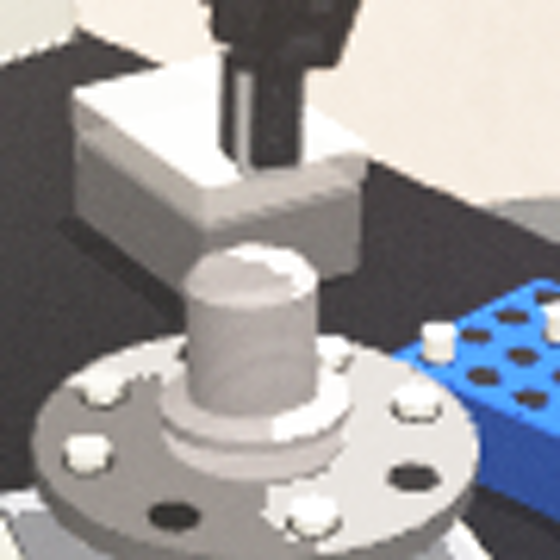

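The cap stands upright on the spindle, unheld, with the shut fingers above it at crop (262, 150). I'll descend and press, feeling the force.

>>> {"fn": "move_arm", "kwargs": {
  "steps": [
    [[0,0,-15],[0,0,0],0],
    [[0,0,-10],[0,0,0],0],
    [[0,0,-4],[0,0,0],0],
    [[0,0,-1],[0,0,0],0],
    [[0,0,-1],[0,0,0],0],
    [[0,0,-1],[0,0,0],0],
    [[0,0,0],[0,0,0],0]
  ]
}}

```text
time_s: 11.08
ee_pos: [0.6002, -0.0986, 0.1784]
tool_rot: [[0.0, 0.428, 0.904], [-0.0, 0.904, -0.428], [-1.0, 0.0, 0.0]]
contact_force: [0.6, -0.5, 0.7]
width: -0.0001
```

>>> {"fn": "move_arm", "kwargs": {
  "steps": [
    [[0,0,-1],[0,0,0],0],
    [[0,0,-1],[0,0,0],0],
    [[0,0,0],[0,0,0],0]
  ]
}}

```text
time_s: 11.45
ee_pos: [0.6002, -0.0986, 0.1762]
tool_rot: [[-0.0, 0.429, 0.904], [0.0, 0.904, -0.429], [-1.0, -0.0, -0.0]]
contact_force: [0.3, 0.0, -0.3]
width: -0.0002
```

>>> {"fn": "move_arm", "kwargs": {
  "steps": [
    [[0,0,-1],[0,0,0],0],
    [[0,0,-1],[0,0,0],0],
    [[0,0,0],[0,0,0],0]
  ]
}}

```text
time_s: 11.82
ee_pos: [0.6002, -0.0986, 0.1742]
tool_rot: [[-0.0, 0.428, 0.904], [0.0, 0.904, -0.428], [-1.0, -0.0, -0.0]]
contact_force: [-0.6, -0.7, 0.3]
width: -0.0001
```

>>> {"fn": "move_arm", "kwargs": {
  "steps": [
    [[0,0,-1],[0,0,0],0],
    [[0,0,-0.5],[0,0,0],0],
    [[0,0,0],[0,0,0],0]
  ]
}}

```text
time_s: 12.2
ee_pos: [0.6002, -0.0986, 0.1728]
tool_rot: [[-0.0, 0.428, 0.904], [-0.0, 0.904, -0.428], [-1.0, -0.0, -0.0]]
contact_force: [-0.2, -0.1, 0.4]
width: -0.0
```

>>> {"fn": "move_arm", "kwargs": {
  "steps": [
    [[0,0,-1],[0,0,0],0],
    [[0,0,-0.5],[0,0,0],0],
    [[0,0,0],[0,0,0],0]
  ]
}}

```text
time_s: 12.58
ee_pos: [0.6005, -0.0987, 0.1719]
tool_rot: [[0.001, 0.428, 0.904], [-0.0, 0.904, -0.428], [-1.0, 0.0, 0.001]]
contact_force: [1.2, -0.7, 4.2]
width: -0.0
```

>>> {"fn": "move_arm", "kwargs": {
  "steps": [
    [[0,0,-1],[0,0,0],0],
    [[0,0,-0.5],[0,0,0],0],
    [[0,0,0],[0,0,0],0]
  ]
}}

```text
time_s: 12.95
ee_pos: [0.6008, -0.0988, 0.1712]
tool_rot: [[0.002, 0.429, 0.904], [-0.001, 0.904, -0.429], [-1.0, 0.0, 0.002]]
contact_force: [-0.1, -1.0, 11.1]
width: -0.0
```

>>> {"fn": "move_arm", "kwargs": {
  "steps": [
    [[0,0,-1],[0,0,0],0],
    [[0,0,-0.5],[0,0,0],0],
    [[0,0,0],[0,0,0],0]
  ]
}}

```text
time_s: 13.32
ee_pos: [0.6008, -0.0988, 0.1696]
tool_rot: [[0.002, 0.429, 0.904], [-0.001, 0.904, -0.429], [-1.0, 0.0, 0.002]]
contact_force: [0.2, -0.9, 9.3]
width: 0.0001
```

The bite started at about 11 N and it now slides at about 9 N, as specified. I'll keep going.

>>> {"fn": "move_arm", "kwargs": {
  "steps": [
    [[0,0,-1],[0,0,0],0],
    [[0,0,-1],[0,0,0],0],
    [[0,0,0],[0,0,0],0]
  ]
}}

```text
time_s: 13.7
ee_pos: [0.6008, -0.0988, 0.1676]
tool_rot: [[0.002, 0.429, 0.904], [-0.001, 0.904, -0.429], [-1.0, 0.0, 0.002]]
contact_force: [0.2, -0.9, 10.0]
width: -0.0002
```

>>> {"fn": "move_arm", "kwargs": {
  "steps": [
    [[0,0,-1],[0,0,0],0],
    [[0,0,-1],[0,0,0],0],
    [[0,0,0],[0,0,0],0]
  ]
}}

```text
time_s: 14.08
ee_pos: [0.6008, -0.0988, 0.1655]
tool_rot: [[0.002, 0.429, 0.904], [-0.001, 0.904, -0.429], [-1.0, 0.0, 0.002]]
contact_force: [0.9, -1.4, 9.1]
width: -0.0002
```

>>> {"fn": "move_arm", "kwargs": {
  "steps": [
    [[0,0,-1],[0,0,0],0],
    [[0,0,-1],[0,0,0],0],
    [[0,0,0],[0,0,0],0]
  ]
}}

```text
time_s: 14.45
ee_pos: [0.6008, -0.099, 0.1637]
tool_rot: [[0.002, 0.429, 0.904], [-0.001, 0.904, -0.429], [-1.0, 0.0, 0.003]]
contact_force: [-1.0, -3.0, 11.0]
width: -0.0
```

>>> {"fn": "move_arm", "kwargs": {
  "steps": [
    [[0,0,-1],[0,0,0],0],
    [[0,0,-1],[0,0,0],0],
    [[0,0,0],[0,0,0],0]
  ]
}}

```text
time_s: 14.82
ee_pos: [0.6008, -0.0991, 0.1617]
tool_rot: [[0.002, 0.429, 0.903], [-0.001, 0.903, -0.429], [-1.0, -0.0, 0.003]]
contact_force: [-0.3, -3.2, 9.9]
width: 0.0004
```

Run:
```python
from h import *
f=grab_frame("side");s=sense();print(s["time_s"],s["ee_pos"],s["contact_force"],s["width"])
cv2.imwrite("pics/aj.png",cv2.resize(f["image"][170:260,315:405],(560,560),interpolation=2))
```

```text
14.875 [ 0.60083093 -0.09911679  0.16173146] [ 0.99709707 -3.32087296 10.47868459] 0.0002900653006702478
```

View pics/aj.png

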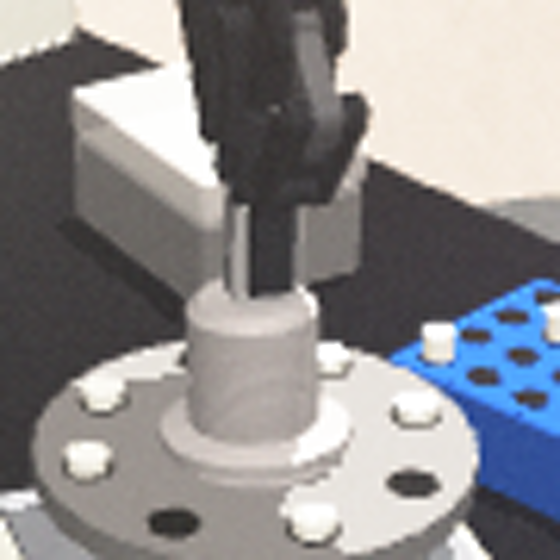

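The cap is upright on its axis, with the flange nearing the carousel. I'll continue.

>>> {"fn": "move_arm", "kwargs": {
  "steps": [
    [[0,0,-1],[0,0,0],0],
    [[0,0,-1],[0,0,0],0],
    [[0,0,0],[0,0,0],0]
  ]
}}

```text
time_s: 15.25
ee_pos: [0.6008, -0.0992, 0.1597]
tool_rot: [[0.002, 0.429, 0.903], [-0.001, 0.903, -0.429], [-1.0, -0.0, 0.003]]
contact_force: [-0.4, -3.6, 9.8]
width: -0.0002
```

>>> {"fn": "move_arm", "kwargs": {
  "steps": [
    [[0,0,-1],[0,0,0],0],
    [[0,0,-1],[0,0,0],0],
    [[0,0,0],[0,0,0],0]
  ]
}}

```text
time_s: 15.62
ee_pos: [0.6008, -0.0993, 0.1577]
tool_rot: [[0.002, 0.429, 0.903], [-0.002, 0.903, -0.429], [-1.0, -0.0, 0.003]]
contact_force: [-0.5, -5.0, 10.7]
width: -0.0002
```

>>> {"fn": "move_arm", "kwargs": {
  "steps": [
    [[0,0,-1],[0,0,0],0],
    [[0,0,-1],[0,0,0],0],
    [[0,0,0],[0,0,0],0]
  ]
}}

```text
time_s: 16.0
ee_pos: [0.601, -0.0999, 0.1564]
tool_rot: [[0.003, 0.429, 0.903], [-0.003, 0.903, -0.429], [-1.0, -0.001, 0.004]]
contact_force: [-1.5, -10.1, 14.5]
width: -0.0003
```

A side force is building (-10 N in y), so the fingertip is pressing off-centre. I'll back off and look.

>>> {"fn": "move_arm", "kwargs": {
  "steps": [
    [[0,0,2],[0,0,0],0],
    [[0,0,6],[0,0,0],0],
    [[0,0,12],[0,0,0],0],
    [[0,0,0],[0,0,0],0]
  ]
}}

```text
time_s: 16.5
ee_pos: [0.6006, -0.0986, 0.1756]
tool_rot: [[0.002, 0.428, 0.904], [-0.0, 0.904, -0.428], [-1.0, 0.0, 0.002]]
contact_force: [-0.3, 0.6, -0.0]
width: 0.0001
```

Run:
```python
from fit import *
f=grab_frame("side");g=grab_frame("top");s=sense();e=s["ee_pos"];print(s["time_s"],e,s["contact_force"],s["width"])
im=cv2.resize(f["image"][180:260,325:395],None,fx=7,fy=7,interpolation=2)
o=np.array([325,180])
for sg in capsegs(e[0]+.0012,-.0986+.0015,.1045):
    p=np.array([(proj(f,q)-o+.5)*7 for q in sg]).astype(np.int32);cv2.polylines(im,[cv2.convexHull(p)],True,(0,255,0),1)
p=((proj(f,e+[.0012,.0015,0])-o+.5)*7).astype(int);cv2.circle(im,tuple(map(int,p)),3,(0,0,255),-1)
cv2.imwrite("pics/ak.png",im)
cv2.imwrite("pics/akt.png",cv2.resize(g["image"][160:240,310:410],(700,560),interpolation=2))
```

```text
16.6 [ 0.60024322 -0.0985403   0.17436786] [-0.32558772  0.15517394 -0.54465716] -7.8519623086091e-05
```

View pics/ak.png

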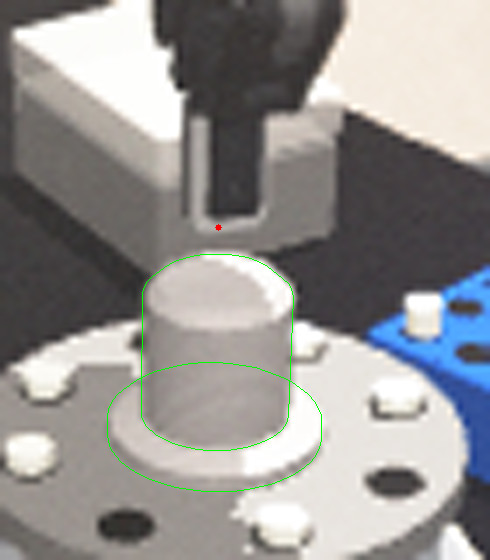

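View pics/akt.png

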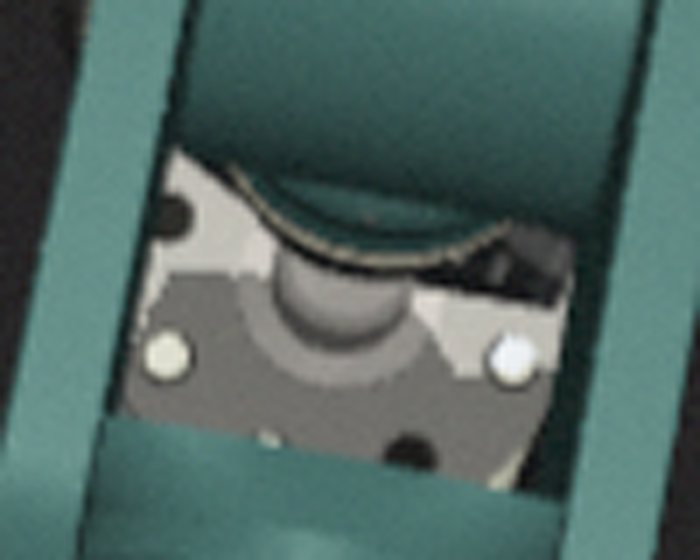

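The cap is upright and centred: the hub spans crop x 143–296 against 142–292 for the model. I'll press again 2 mm farther to +y to cancel the tilting moment.

>>> {"fn": "move_arm", "kwargs": {
  "steps": [
    [[0,2,-8],[0,0,0],0],
    [[0,0,-7],[0,0,0],0],
    [[0,0,-1],[0,0,0],0],
    [[0,0,-1],[0,0,0],0],
    [[0,0,0],[0,0,0],0],
    [[0,0,0],[0,0,0],0]
  ]
}}

```text
time_s: 17.35
ee_pos: [0.6003, -0.0966, 0.1575]
tool_rot: [[0.0, 0.429, 0.904], [-0.0, 0.904, -0.429], [-1.0, 0.0, 0.0]]
contact_force: [-0.5, 0.1, 1.4]
width: 0.0001
```

>>> {"fn": "move_arm", "kwargs": {
  "steps": [
    [[0,0,-1],[0,0,0],0],
    [[0,0,-1],[0,0,0],0],
    [[0,0,0],[0,0,0],0]
  ]
}}

```text
time_s: 17.73
ee_pos: [0.6006, -0.0966, 0.1565]
tool_rot: [[0.001, 0.428, 0.904], [-0.0, 0.904, -0.428], [-1.0, 0.0, 0.001]]
contact_force: [-1.8, 2.2, 7.7]
width: 0.0002
```

>>> {"fn": "move_arm", "kwargs": {
  "steps": [
    [[0,0,-1],[0,0,0],0],
    [[0,0,0],[0,0,0],0]
  ]
}}

```text
time_s: 17.98
ee_pos: [0.6007, -0.0966, 0.1559]
tool_rot: [[0.002, 0.428, 0.904], [-0.0, 0.904, -0.428], [-1.0, 0.001, 0.002]]
contact_force: [-2.5, 1.8, 11.0]
width: 0.0001
```

>>> {"fn": "move_arm", "kwargs": {
  "steps": [
    [[0,0,-1],[0,0,0],0],
    [[0,0,0],[0,0,0],0]
  ]
}}

```text
time_s: 18.23
ee_pos: [0.6008, -0.0966, 0.1552]
tool_rot: [[0.002, 0.428, 0.904], [-0.0, 0.904, -0.428], [-1.0, 0.001, 0.002]]
contact_force: [-2.8, 1.2, 13.9]
width: -0.0002
```

>>> {"fn": "move_arm", "kwargs": {
  "steps": [
    [[0,0,-1],[0,0,0],0],
    [[0,0,0],[0,0,0],0]
  ]
}}

```text
time_s: 18.48
ee_pos: [0.6009, -0.0966, 0.1549]
tool_rot: [[0.003, 0.428, 0.904], [-0.0, 0.904, -0.428], [-1.0, 0.001, 0.003]]
contact_force: [-3.6, 2.3, 20.2]
width: -0.0003
```

Force is at 20 N with little travel. I'll check the images for carousel depression.

Run:
```python
from fit import *
f=grab_frame("side");s=sense();print(s["time_s"],s["ee_pos"],s["contact_force"])
a=cv2.imread("pics/side0.png");b=f["image"]
cv2.imwrite("now.png",b)
# front edge of disc & lids: vertical shift by matching a patch of disc's front
for name,(y0,y1,x0,x1) in dict(front=(252,268,330,380),lidL=(232,246,322,334),lidF=(246,258,360,372),hole=(246,258,338,350),lidR=(228,240,376,388),house=(275,300,315,400)).items():
    up=lambda im:cv2.resize(cv2.cvtColor(im,6),None,fx=10,fy=10,interpolation=2)
    t=up(a[y0:y1,x0:x1]);w=up(b[y0-6:y1+6,x0-4:x1+4])
    r=cv2.matchTemplate(w,t,cv2.TM_CCOEFF_NORMED);_,v,_,l=cv2.minMaxLoc(r);print(name,(l[0]-40)/10,(l[1]-60)/10,round(v,2))
print("px per 6mm",proj(f,(.54,-.1,.10))-proj(f,(.54,-.1,.106)))
cv2.imwrite("pics/al.png",np.hstack([cv2.resize(x[185:275,315:400],(395,420),interpolation=2) for x in(a,b)]))
```

```text
18.525 [ 0.6009337  -0.09661886  0.15486666] [-5.03406363  1.68821006 19.10254937]
front 0.0 2.9 0.7
lidL -0.1 3.2 0.71
lidF -0.2 3.1 0.73
hole 0.0 2.9 0.98
lidR 0.0 2.9 0.94
house 0.2 0.0 0.98
px per 6mm [0.0120107 2.4947788]
```

View pics/al.png

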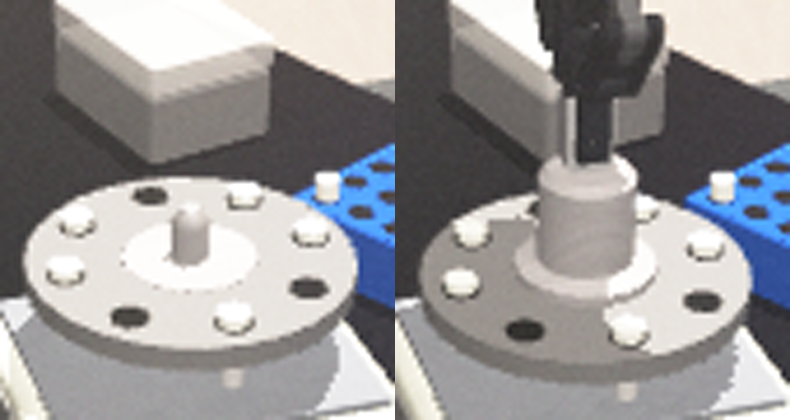

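The carousel is pushed down 2.9–3.1 px, and 6 mm corresponds to 2.5 px. It is on its stop while the housing has not moved. One firm extra push, then I'll release.

>>> {"fn": "move_arm", "kwargs": {
  "steps": [
    [[0,0,-1],[0,0,0],0],
    [[0,0,0],[0,0,0],0],
    [[0,0,0],[0,0,0],0]
  ]
}}

```text
time_s: 18.9
ee_pos: [0.6011, -0.0966, 0.1545]
tool_rot: [[0.004, 0.428, 0.904], [-0.001, 0.904, -0.428], [-1.0, 0.001, 0.004]]
contact_force: [-5.1, 3.0, 24.7]
width: -0.0002
```

>>> {"fn": "move_arm", "kwargs": {
  "steps": [
    [[0,0,2],[0,0,0],0],
    [[0,0,3],[0,0,0],0],
    [[0,0,10],[0,0,0],0],
    [[0,0,40],[0,0,0],0],
    [[0,0,40],[0,0,0],0],
    [[-20,40,30],[0,0,0],0],
    [[-20,60,0],[0,0,0],0],
    [[-20,60,0],[0,0,0],0],
    [[0,40,0],[0,0,0],0],
    [[0,0,0],[0,0,0],0]
  ]
}}

```text
time_s: 20.15
ee_pos: [0.5403, 0.1042, 0.2768]
tool_rot: [[0.0, 0.426, 0.905], [0.0, 0.905, -0.426], [-1.0, 0.0, 0.0]]
contact_force: [0.1, -0.6, 0.9]
width: 0.0002
```

Run:
```python
from fit import *
f=grab_frame("side");g=grab_frame("top");s=sense();print(s["time_s"],s["ee_pos"],s["contact_force"])
a=cv2.imread("pics/side0.png");b=f["image"]
for name,(y0,y1,x0,x1) in dict(front=(252,268,330,380),lidL=(232,246,322,334),lidF=(246,258,360,372),hole=(246,258,338,350),lidR=(228,240,376,388),house=(275,300,315,400)).items():
    up=lambda im:cv2.resize(cv2.cvtColor(im,6),None,fx=10,fy=10,interpolation=2)
    t=up(a[y0:y1,x0:x1]);w=up(b[y0-6:y1+6,x0-4:x1+4])
    r=cv2.matchTemplate(w,t,cv2.TM_CCOEFF_NORMED);_,v,_,l=cv2.minMaxLoc(r);print(name,(l[0]-40)/10,(l[1]-60)/10,round(v,2))
cv2.imwrite("pics/am.png",np.hstack([cv2.resize(b[185:275,315:400],(395,420),interpolation=2),cv2.resize(g["image"][155:255,310:405],(395,420),interpolation=2)]))
cv2.imwrite("pics/an.png",g["image"])
```

```text
20.25 [0.54068559 0.10203654 0.27658436] [ 0.17443577 -0.33938253  0.70933473]
front 0.0 2.9 0.99
lidL 0.0 2.6 0.92
lidF -0.1 2.9 0.83
hole 0.0 2.9 0.98
lidR 0.0 2.9 0.93
house 0.0 0.0 1.0
```

View pics/am.png

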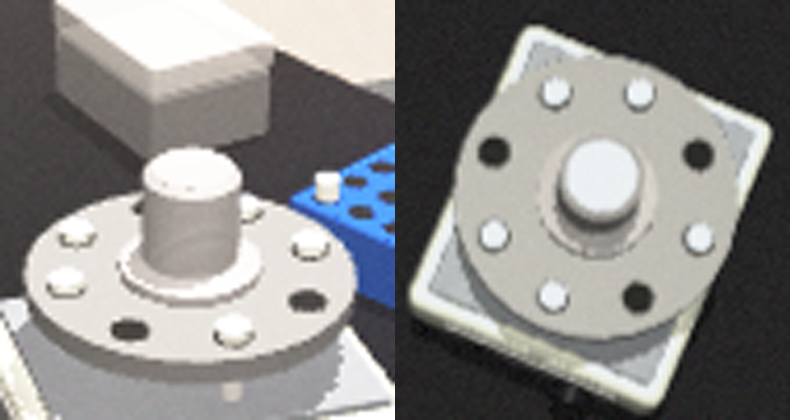

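View pics/an.png

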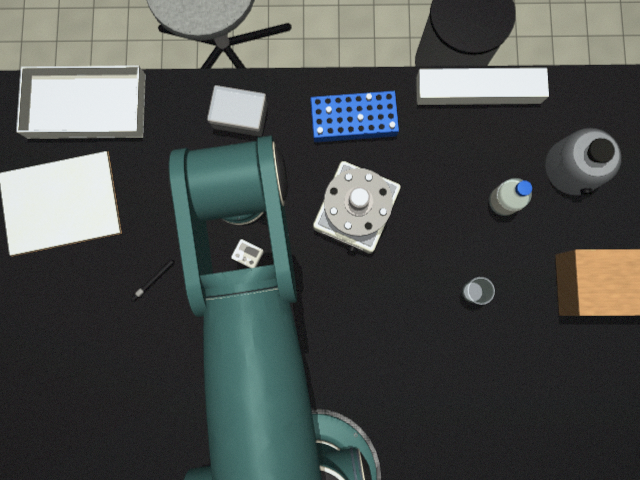

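With the arm gone, the cap stays home and upright: side-view hub at crop (192, 210), top view centred on the carousel. The carousel is still about 2.9 px (full travel) down, and the bystanders are in place. Now I'll hand in.

Run:
```python
from h import *
print(finish_job(), sense()["time_s"])
```

```text
the job is handed in; nothing more can be done
the job is handed in; nothing more can be done
```

I fitted the plain steel cap onto the spindle, let it stand loose, and pressed it down on its top with shut fingers. It bit at about 11 N, slid at about 10 N, and reached the carousel stop at about 25 N, the most I read while pressing. I handed the job in after about 20 s; no verdict is reported.

**Last checks, with the arm withdrawn:**
- The cap looks upright and centred on the spindle in both views.
- The carousel still sits about 2.9 pixels lower than at the start. Six millimetres is about 2.5 pixels, so it is down by its full travel within picture accuracy.
- The rotator housing has not moved. The marker, timer, beaker and reagent bottle look unmoved in the last top view; the jar was hidden by the arm there, but I went nowhere near it.

**What went wrong or disagreed:**
- During the first press a side force of about 10 N built up. I backed off, shifted 2 mm to +y and pressed again; the side force then stayed at about 6 N or less.
- The two cameras differed by about 3 mm in absolute position, though they agreed on the cap-to-spindle offset to within about 1.5 mm.

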